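Index the cheese-salting carousel by one hole

TASK

Bring the next cheese round to the salt doser: press the carousel's spring plunger down by its dished black cap, turn the table clockwise (seen from above) to the very next hole, and let the plunger spring fully up into that hole so that the table is locked again. Do not turn it the wrong way or past that hole. The cheeses must ride along standing on the table, nothing is to be lifted, and leave the other things alone.

Things in the scene. Friction and masses are not known exactly. Their poses are not given: they have to be found in the camera images.
- axis (a point): Centre of the carousel's round steel table (diameter 216 mm), on its turning axis, at its upper face, 63 mm above the work surface. Under the table is a fixed horizontal steel index plate (radii 114 to 180 mm, 46 to 52 mm high) with six round holes of 24 mm, 60 degrees apart, 150 mm from the axis, joined by an 11 mm wide circular slot. The frame is fixed
- stand: The carousel's fixed stand with the index plate, on a white round foot of 360 mm; origin on the turning axis at the work surface. Its -x axis points from the turning axis to the plunger's starting hole; on its +x side, 215 mm from the axis, stands the column of the salt doser, 236 mm high, which reaches over one cheese place 70 mm from the axis
- dish (a point): Centre of the recess floor of the plunger's black cap; moves with plunger and table. The cap is round, 74 mm across, its recess 54 mm across, 14 mm deep, open upward; with the plunger up the floor is 112 mm, the rim 126 mm above the work surface. The plunger stands upright on a lug of the table, 150 mm from the axis, and turns with it; below, its 20 mm round-topped collar springs up into a hole of the plate
- plunger (a joint): How far the plunger is pressed down, m: 0 fully up, 0.020 the stop; spring about 4.5 N at 0, 9.5 N at the stop. At 0 the collar sits in a hole and the table is locked (about 1 degree of play); beyond 0.014 the table turns freely. Let go between holes it stays at about 0.014, riding under the plate, and springs up by itself within a few mm of a hole
- table_turn (a joint): Angle of the table, rad, growing clockwise as seen from above; 0 at the start (locked in a hole); the next hole clockwise is at 1.047 (60 degrees), the next counter-clockwise at -1.047. Friction about 0.1 N m, no spring
- cheese1: Loose goat's cheese standing on the turning table, 70 mm from the axis: cream-coloured upright cylinder, diameter 56, height 62 mm, about 150 g; origin at the centre of its underside, z up
- cheese2: Loose goat's cheese standing on the turning table, 70 mm from the axis: cream-coloured upright cylinder, diameter 56, height 62 mm, about 150 g; origin at the centre of its underside, z up
- cheese3: Loose goat's cheese standing on the turning table, 70 mm from the axis: cream-coloured upright cylinder, diameter 56, height 62 mm, about 150 g; origin at the centre of its underside, z up
- cheese4: Loose goat's cheese standing on the turning table, 70 mm from the axis: cream-coloured upright cylinder, diameter 56, height 62 mm, about 150 g; origin at the centre of its underside, z up
- spare1: Bystander: the same kind of cheese (diameter 56, height 62 mm), standing in a low steel tray at the left; origin at the centre of its underside
- spare2: Bystander: the same kind of cheese (diameter 56, height 62 mm), standing in a low steel tray at the left; origin at the centre of its underside
- spare3: Bystander: the same kind of cheese (diameter 56, height 62 mm), standing in a low steel tray at the left; origin at the centre of its underside
- salt_jar: Bystander: glass jar with a steel cap, diameter 72, height 110 mm; origin at the centre of its underside
- bowl: Bystander: steel bowl, diameter 140, height 60 mm; origin at the centre of its underside
- brush: Bystander: brush lying flat near the robot; origin under its middle
- spatula: Bystander: white spatula lying flat near the robot; origin under its middle

How it is judged:
On the way, in this order (a step that is already met when the one before it is completed fails the run):
1. the plunger is pressed in at the starting hole, releasing the table (value of joint plunger above 0.0125 m and value of joint table_turn below 0.12 rad), for 0.05 s.
2. the table is at the next hole clockwise and the plunger has sprung up into it (value of joint table_turn between 1.0122 and 1.0822 rad and value of joint plunger below 0.003 m), for 0.2 s.
At the end, for the whole second after the job is handed in: The table stands locked at 60 degrees clockwise of its start (within 2 degrees), the plunger is up within 3 mm, the table is at rest, and the four cheeses stand upright on it (within 90 mm of the axis, tilted less than 0.15 rad) (all of step 2 and velocity of joint table_turn between -0.05 and 0.05 rad/s and horizontal distance between each of cheese1, cheese2, cheese3, cheese4 and axis below 0.09 m and angle between each of cheese1, cheese2, cheese3, cheese4's own z axis and vertical below 0.15 rad and height (world z) of cheese1 between 0.056 and 0.07 m and height (world z) of cheese2 between 0.056 and 0.07 m and height (world z) of cheese3 between 0.056 and 0.07 m and height (world z) of cheese4 between 0.056 and 0.07 m); the robot touches nothing.
It fails at once if the table is turned past the next hole (more than 15 degrees beyond) (value of joint table_turn above 1.3072 rad).
It fails at once if the table is turned the wrong way (more than 10 degrees) (value of joint table_turn below -0.175 rad).
It fails at once if a cheese of the carousel is lifted, tipped or knocked off (height (world z) of any of cheese1, cheese2, cheese3, cheese4 above 0.078 m or height (world z) of any of cheese1, cheese2, cheese3, cheese4 below 0.05 m or angle between any of cheese1, cheese2, cheese3, cheese4's own z axis and vertical above 0.35 rad).
It fails at once if a bystander is disturbed (moved more than 30 mm) (distance of any of spare1, spare2, spare3, salt_jar, bowl, brush, spatula from where it was at the start of the episode above 0.03 m).
It also fails if it takes over 35 s, if anything falls off the work surface, if the arm or the gripper's body presses on something with over 40 N, if the wrist force passes 120 N, or if a joint passes its speed limit or range.

ROBOT

A 6-joint arm with a two-finger parallel gripper is mounted at the origin on the work surface. World frame = base frame: x ahead of the robot, y to its left, z up, the work surface at z = 0. Lengths are in m, angles in rad, forces in N, time in s.
With the tool pointing down it reaches from about 0.3 to 0.85 m from the base axis. Payload 5.4 kg.
Tool frame: the origin (TCP) lies between the finger pads; the fingertips stand env.nose_length ahead of it and the grasp point (between the pads) is the TCP (env.nose_length is the distance from the TCP to the fingertips, in m); z points along the fingers, y is the direction in which the jaws open and shut (so a half turn about z gives the same grasp; the last joint's range is limited). The gripper opens to 85 mm and grips with 20 to 120 N. Pads are 22 mm wide; open, the fingers measure 114 mm over their backs; the gripper's body (76 mm by 85 mm) begins 54 mm behind the grasp point. The pads swing forward as they close: fully open they stand 13 mm farther back than shut.
Start: joints at [1.021, 0.158, 1.597, -0, 1.386, -0.21], TCP at [0.192, 0.542, 0.25] pointing down, gripper open.
Joint ranges: [-2.91, 2.91], [-0.94, 2.29], [0.18, 2.7], [-1.29, 4.43], [0.17, 2.64], [-3, 3]. Speed limits (rad/s): [2.57, 2.57, 3.14, 3.14, 3.14, 3.14].

INTERFACE

Orientations are given as a rotation vector (axis times angle).
In Python, from bench import env, cams, spotter gives the robot as it stands.
- The arm moves only by the tool apply_moves, never from a script. Its argument "commands" is one flat list of numbers, 7 for each row, row after row: the closure, from -1 (fully open) to 1 (shut), then the shift along the world's x, y, z in cm, then the turn, a rotation vector about the world's x, y, z in degrees. A call has 1 to 5 rows; each row is the pose to reach, as a shift and turn from the pose commanded when the call began; what a row does not reach only later rows make up. A row lasts 1/8 s, in which the tool goes at most 62.5 mm and 10.7 degrees, less where a joint would pass 70% of its speed; a pose out of reach is approached as far as the arm can. A call with a gripper value outside its range is refused whole. The fingers move at their own pace and stop on an object; "squeeze" is the grip in N (left out, the last holds). Time passes only in rows, so rows that repeat a pose let the fingers close. It gives the time, the measured TCP pose, the force and the opening at its end, in the units of the state.
- env.sense(): the state, without advancing time (a new reading comes with each control period).
- cams.capture(name): name is "scene" or "top" or "wrist"; returns (picture, depth): 480x640x3 uint8, red, green, blue; 480x640 float32, m along the optical axis (not along the pixel's ray), 0 where there is no reading.
- cams.calibration(name): a dict with "camera_matrix" (3x3 intrinsics, pixels), "rvec" (rotation vector, rad) and "tvec" (3), from world to camera coordinates, as OpenCV has them. Camera axes: x right, y down, z forward; pixel columns grow to the right and rows downward; lengths in m; the calibration is good to about 2 mm. A picture is of the moment at which its call begins: read the wrist's pose just before it. calibration takes no time and is no camera call; for the wrist camera it gives the pose at the moment of the call.
- env.close_job(): hands the job in, once; it reports no verdict.
Trained networks look in the newest picture that a camera, given by its name, has taken for a name from the list of things; names that differ only in an ending like _2 or _b are one class to them, and where a whole thing is asked for, a point or a joint stands for the part that bears it (a point fixed in the world has none). Each returns a list of dicts, best first, with "p" (0 to 1); they miss things now and then, are a little off and sometimes report something else, mostly with a low value. They report only what shows in the picture. A call takes as long as a camera call.
- spotter.cut_out(camera, label): "pixels" (480x640 bool, what is visible of it).
- spotter.tip_of(camera, label): "centre" ([x, y, z] in m, in world coordinates, good to about 4 mm: a listed point, or the origin of a listed thing).
The state is a dict: "t": time; "joint_pos": joint angles; "joint_velocities": joint speeds; "joint_torque": joint torques, N m; "position": TCP position; "tcp_rot": TCP orientation; "ft_force": force on the tool from outside, world axes, zero at the start; "ft_torque": the same for the moment, N m; "width": finger opening in m.
Only numpy, scipy, OpenCV 4.12 (cv2) and the standard library are available. Lean on these libraries where they do the work, as an engineer would, in place of code of your own. Each camera call takes 0.05 s, during which the arm holds its last target. There are 200 camera calls.

## Working session

There is one attempt and no reset: what is moved stays moved. The work goes in short steps, Python scripts to look and compute and a tool call to move; the robot and the scene stay as the last step left them, time stands still between calls to the robot, and variables do not carry over. Pictures are saved under pics/ and viewed, about 8 in all and at most 12, crops included, and the job is handed in when it is done.

Besides the shell and the picture viewer there is one more tool, called after "Call:" as name(argument=value, ...) on one line, values as JSON. apply_moves: Moves the arm, as the interface text tells. Its arguments: {"type":"object","properties":{"commands":{"type":"array","items":{"type":"number"}},"squeeze":{"type":"number"}},"required":["commands"]}

```bash
mkdir -p pics
python3 - <<'E'
from bench import env,cams,spotter
import cv2,numpy as np
for c in("scene","top"):
    p,d=cams.capture(c); cv2.imwrite(f"pics/{c}0.png",p[:,:,::-1])
    for l in("axis","dish","stand","cheese1","salt_jar","bowl"):
        print(c,l,[(round(r["p"],2),np.round(r["centre"],3)) for r in spotter.tip_of(c,l)[:5]])
s=env.sense();print(s["t"],s["position"],s["tcp_rot"],s["width"],env.nose_length,s["ft_force"])
E
```

```text
scene axis [(0.73, array([ 0.656, -0.088,  0.065]))]
scene dish [(0.87, array([ 0.501, -0.083,  0.11 ]))]
scene stand [(0.94, array([ 0.654, -0.088, -0.   ]))]
scene cheese1 [(0.86, array([ 0.621, -0.148,  0.066])), (0.79, array([ 0.686, -0.156,  0.059])), (0.71, array([ 0.691, -0.029,  0.063])), (0.66, array([ 0.624, -0.025,  0.062]))]
scene salt_jar [(0.79, array([ 0.43 , -0.423, -0.001]))]
scene bowl [(0.86, array([ 0.63 , -0.449, -0.001])), (0.61, array([ 0.691, -0.029,  0.06 ])), (0.59, array([ 0.654, -0.091,  0.066]))]
top axis [(0.77, array([ 0.655, -0.091,  0.063]))]
top dish [(0.85, array([ 0.506, -0.078,  0.114])), (0.46, array([ 0.657, -0.091,  0.065])), (0.35, array([0.48 , 0.516, 0.006]))]
top stand [(0.95, array([ 0.656, -0.089, -0.001])), (0.31, array([ 0.695, -0.025,  0.065]))]
top cheese1 [(0.83, array([ 0.619, -0.15 ,  0.063])), (0.73, array([ 0.625, -0.023,  0.062])), (0.67, array([ 0.695, -0.026,  0.065])), (0.59, array([ 0.273, -0.272,  0.001])), (0.58, array([ 0.693, -0.158,  0.061]))]
top salt_jar [(0.69, array([ 0.427, -0.426, -0.004]))]
top bowl [(0.81, array([ 0.629, -0.449,  0.004]))]
0.7 [0.19166037 0.54211521 0.25032892] [5.31185531e-01 3.09635463e+00 1.02745645e-04] 0.08551879957864149 0.019 [ 0.56329334 -0.11498191  0.02906103]
```

View images.

View pics/scene0.png

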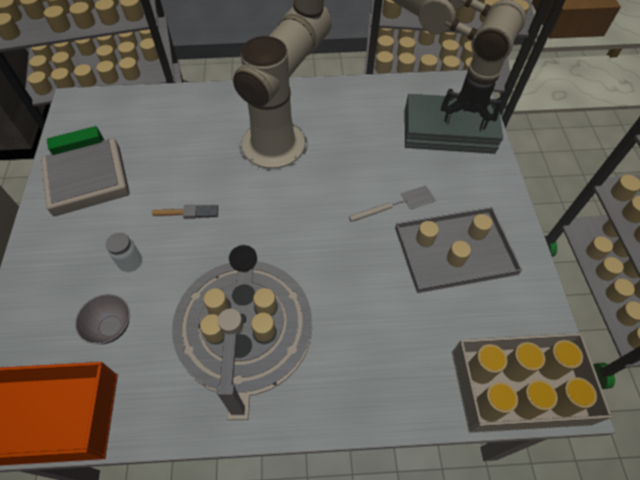

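View pics/top0.png

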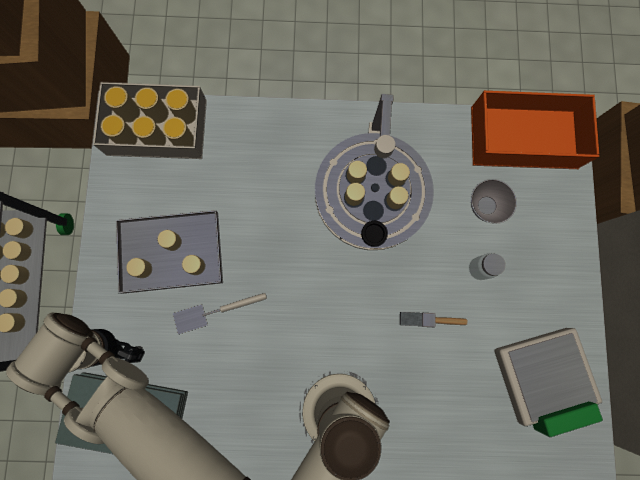

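Scene view: the black cap is at (243,258), on the robot side of the axis, and the doser is on the far side. Top view: the cap is at (374,233) and the axis at (375,188), so clockwise moves the cap toward image-left (+y). The networks agree with both pictures, so I'm moving above the cap with the fingers shut.

Call:
apply_moves(commands=[1,2.7,-5.4,0,0,0,0,1,5.4,-10.8,0,0,0,0,1,8.1,-16.2,0,0,0,0,1,10.8,-21.6,0,0,0,0,1,13.5,-27,0,0,0,0], squeeze=30)

```text
t: 1.32
position: [0.3272, 0.2704, 0.2506]
tcp_rot: [0.53, 3.095, 0.001]
ft_force: [0.3, 0.7, -0.6]
width: -0.0001
```

Call:
apply_moves(commands=[1,2.7,-5.4,0,0,0,0,1,5.4,-10.8,0,0,0,0,1,8.1,-16.2,0,0,0,0,1,10.8,-21.6,0,0,0,0,1,13.5,-27,0,0,0,0])

```text
t: 1.95
position: [0.4624, 0.0001, 0.2507]
tcp_rot: [0.532, 3.095, 0.0]
ft_force: [0.7, 0.6, -0.1]
width: -0.0004
```

Call:
apply_moves(commands=[1,2.2,-4.2,0,0,0,0,1,4.2,-8.3,-1,0,0,0,1,4.2,-8.3,-3,0,0,0,1,4.2,-8.3,-3,0,0,0,1,4.2,-8.3,-3,0,0,0])

```text
t: 2.58
position: [0.5038, -0.0806, 0.221]
tcp_rot: [0.53, 3.096, -0.0]
ft_force: [0.4, 0.1, 0.4]
width: -0.0004
```

```bash
cat > h.py <<'E'
from bench import env,cams,spotter
import cv2,numpy as np
def cloud(c,name=None):
    K=cams.calibration(c);p,d=cams.capture(c)
    if name: cv2.imwrite(f"pics/{name}.png",p[:,:,::-1])
    v,u=np.mgrid[:480,:640];M=K["camera_matrix"]
    P=np.dstack([(u-M[0,2])/M[0,0]*d,(v-M[1,2])/M[1,1]*d,d]).reshape(-1,3)
    R=cv2.Rodrigues(np.array(K["rvec"]))[0]
    return p,d,((P-np.ravel(K["tvec"]))@R).reshape(480,640,3)
def circ(xy):
    A=np.c_[2*xy,np.ones(len(xy))];s=np.linalg.lstsq(A,(xy**2).sum(1),rcond=None)[0]
    return s[:2],np.sqrt(s[2]+s[:2]@s[:2])
def tips(c,ls):
    for l in ls: print(c,l,[(round(r["p"],2),np.round(r["centre"],3)) for r in spotter.tip_of(c,l)[:4]])
def cap(c,X,d):
    for r in spotter.cut_out(c,"dish")[:1]:
        m=r["pixels"]&(d>0);q=X[m];z=q[:,2];t=np.percentile(z,97)
        rim=q[abs(z-t)<.003];(x,y),R=cv2.minEnclosingCircle(rim[:,:2].astype(np.float32))
        print(c,"cap p",round(r["p"],2),"rim z",t.round(4),"enclosing",round(x,4),round(y,4),round(R,4),"lsq",circ(rim[:,:2]),len(rim), "floor",np.median(z[(z<t-.008)]) if (z<t-.008).any() else None)
E
python3 - <<'E'
from h import *
for c in("wrist","top","scene"):
    p,d,X=cloud(c,c+"1"); tips(c,["dish","axis"]); cap(c,X,d)
E
```

```text
wrist dish [(0.71, array([ 0.506, -0.082,  0.111]))]
wrist axis []
wrist cap p 0.75 rim z 0.1265 enclosing 0.5051 -0.0799 0.0369 lsq (array([ 0.50452235, -0.0797454 ]), np.float64(0.03178667762181004)) 5106 floor 0.11180577372070967
top dish [(0.71, array([ 0.508, -0.078,  0.114]))]
top axis [(0.67, array([ 0.657, -0.091,  0.064])), (0.53, array([ 0.692, -0.156,  0.061]))]
top cap p 0.76 rim z 0.1283 enclosing 0.5013 -0.0862 0.0315 lsq (array([ 0.50222023, -0.08551224]), np.float64(0.027786312174724496)) 26 floor 0.11131454176502285
scene dish [(0.73, array([ 0.505, -0.084,  0.111]))]
scene axis [(0.81, array([ 0.653, -0.09 ,  0.064]))]
scene cap p 0.85 rim z 0.1284 enclosing 0.5071 -0.0793 0.037 lsq (array([ 0.50712787, -0.07882634]), np.float64(0.03164196274846596)) 108 floor 0.11196797741327567
```

View pics/wrist1.png

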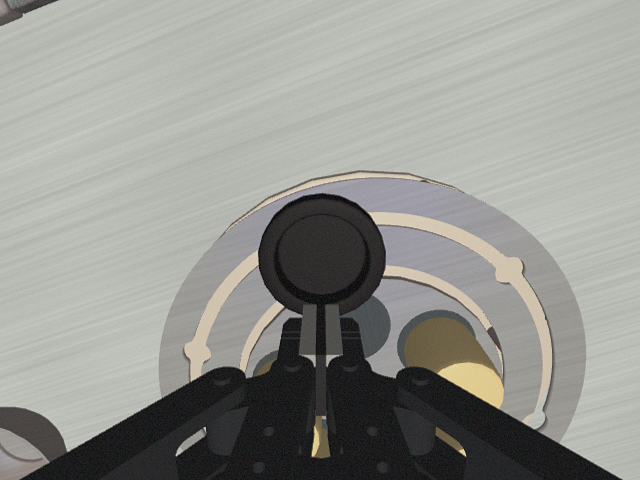

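The wrist view shows the cap at (322,253) with an empty recess, and holes at (510,270) and (197,350). The fused cap centre is (0.505, -0.080) and the axis (0.6545, -0.089). Going down into the recess.

Call:
apply_moves(commands=[1,0.1,0.1,-4,0,0,0,1,0.1,0.1,-7.5,0,0,0,1,0.1,0.1,-8.6,0,0,0,1,0.1,0.1,-9.2,0,0,0,1,0.1,0.1,-9.2,0,0,0])

```text
t: 3.8
position: [0.5051, -0.0801, 0.1295]
tcp_rot: [0.531, 3.096, -0.001]
ft_force: [-2.6, 0.9, 5.4]
width: -0.0002
```

Call:
apply_moves(commands=[1,0,0,-0.5,0,0,0,1,0,0,-1,0,0,0,1,0,0,-1.5,0,0,0,1,0,0,-1.5,0,0,0])

```text
t: 4.3
position: [0.5059, -0.0804, 0.1154]
tcp_rot: [0.53, 3.094, -0.001]
ft_force: [-5.2, 0.8, 8.3]
width: 0.0002
```

Call:
apply_moves(commands=[1,0,0,-0.2,0,0,0,1,0.06,0.65,-0.2,0,0,0,1,0.14,1.3,-0.2,0,0,0,1,0.25,1.94,-0.2,0,0,0,1,0.39,2.58,-0.2,0,0,0])

```text
t: 4.92
position: [0.5112, -0.0551, 0.1145]
tcp_rot: [0.53, 3.09, -0.003]
ft_force: [-0.7, -0.1, 8.4]
width: -0.0001
```

Run:
```python
from h import *
for c in("top","scene"):
    p,d,X=cloud(c,c+"2"); tips(c,["dish","axis","cheese1"]); cap(c,X,d)
s=env.sense();print(s["position"],s["ft_force"])
```

```text
top dish [(0.58, array([ 0.512, -0.053,  0.1  ]))]
top axis [(0.87, array([ 0.656, -0.09 ,  0.062]))]
top cheese1 [(0.85, array([ 0.704, -0.036,  0.061])), (0.66, array([ 0.679, -0.159,  0.061])), (0.49, array([ 0.636, -0.019,  0.06 ])), (0.39, array([ 0.608, -0.141,  0.063]))]
top cap p 0.65 rim z 0.0612 enclosing 0.6279 -0.4496 0.07 lsq (array([ 0.62762732, -0.44938487]), np.float64(0.06703666656363337)) 137 floor 0.019535418240730094
scene dish [(0.66, array([ 0.505, -0.059,  0.095]))]
scene axis [(0.77, array([ 0.655, -0.089,  0.064]))]
scene cheese1 [(0.88, array([ 0.703, -0.032,  0.059])), (0.79, array([ 0.678, -0.163,  0.06 ])), (0.71, array([ 0.61 , -0.143,  0.062])), (0.67, array([ 0.505, -0.057,  0.098]))]
scene cap p 0.71 rim z 0.1117 enclosing 0.5182 -0.0546 0.0344 lsq (array([ 0.51406679, -0.05544994]), np.float64(0.029412777010684857)) 61 floor 0.09581939281740676
[ 0.51119367 -0.05482247  0.11450553] [-1.9209629   1.96286895  8.27645389]
```

The cap and cheeses have turned about 10° clockwise with the tip. Continuing along the arc.

Call:
apply_moves(commands=[1,0.17,0.63,0,0,0,0,1,0.36,1.26,0,0,0,0,1,0.58,1.87,0,0,0,0,1,0.83,2.48,0,0,0,0,1,1.1,3.07,0,0,0,0])

```text
t: 6.05
position: [0.5227, -0.0243, 0.1148]
tcp_rot: [0.53, 3.089, -0.002]
ft_force: [-0.5, -2.2, 7.5]
width: 0.0
```

Call:
apply_moves(commands=[1,0.3,0.58,0,0,0,0,1,0.62,1.15,0,0,0,0,1,0.97,1.7,0,0,0,0,1,1.34,2.24,0,0,0,0,1,1.74,2.76,0,0,0,0])

```text
t: 6.68
position: [0.5403, 0.0035, 0.1149]
tcp_rot: [0.53, 3.088, -0.001]
ft_force: [-0.4, -1.3, 9.4]
width: -0.0
```

Call:
apply_moves(commands=[1,0.41,0.5,0,0,0,0,1,0.85,0.99,0,0,0,0,1,1.31,1.45,0,0,0,0,1,1.79,1.89,0,0,0,0,1,1.79,1.89,0,0,0,0])

```text
t: 7.3
position: [0.5586, 0.0229, 0.1152]
tcp_rot: [0.529, 3.087, 0.001]
ft_force: [0.8, 0.3, 8.3]
width: 0.0003
```

Run:
```python
from h import *
for c in("top","scene","wrist"):
    p,d,X=cloud(c,c+"3"); tips(c,["dish","cheese1"]); cap(c,X,d)
s=env.sense();print(s["position"],s["ft_force"])
```

```text
top dish [(0.5, array([0.556, 0.024, 0.1  ]))]
top cheese1 [(0.83, array([ 0.636, -0.162,  0.063])), (0.81, array([ 0.724, -0.068,  0.066])), (0.61, array([ 0.675, -0.02 ,  0.063])), (0.61, array([ 0.587, -0.108,  0.062]))]
top cap p 0.52 rim z 0.2199 enclosing 0.0 0.0 0.0 lsq (array([0., 0.]), np.float64(0.0)) 0 floor 0.10123567670687264
scene dish [(0.75, array([0.553, 0.017, 0.096]))]
scene cheese1 [(0.85, array([ 0.634, -0.163,  0.06 ])), (0.71, array([ 0.59 , -0.104,  0.065])), (0.68, array([ 0.723, -0.069,  0.059])), (0.63, array([ 0.678, -0.02 ,  0.062]))]
scene cap p 0.65 rim z 0.1128 enclosing 0.5608 0.0219 0.0355 lsq (array([0.55655878, 0.02223529]), np.float64(0.0315123730194813)) 52 floor 0.09604818727450025
wrist dish [(0.97, array([0.554, 0.018, 0.093]))]
wrist cheese1 [(0.61, array([ 0.584, -0.101,  0.066]))]
wrist cap p 0.79 rim z 0.1107 enclosing 0.5533 0.0224 0.0369 lsq (array([0.55214485, 0.02302134]), np.float64(0.03130266676212621)) 10017 floor 0.09598295128128603
[0.55841865 0.02267037 0.11517994] [0.7335156  0.6904413  8.96419745]
```

View pics/wrist3.png

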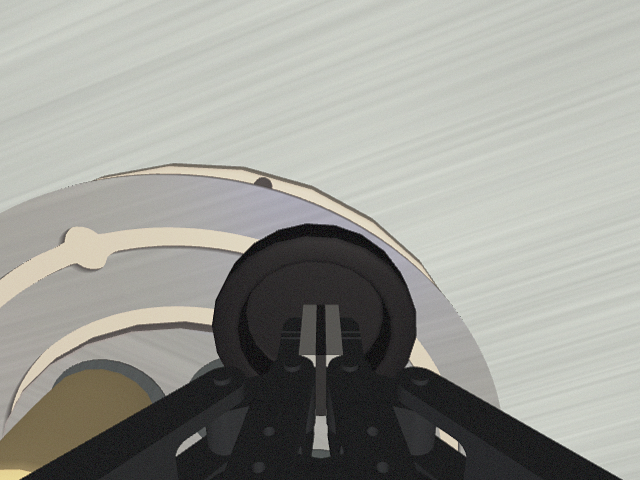

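The wrist view shows the tip inside the recess, cap centre about (315,310). The table is about 44° round with the plunger 16 mm down. Now for the last 15°.

Call:
apply_moves(commands=[1,0.5,0.43,0,0,0,0,1,1.01,0.83,0,0,0,0,1,1.55,1.2,0,0,0,0,1,2.1,1.56,0,0,0,0,1,2.66,1.89,0,0,0,0])

```text
t: 8.52
position: [0.5848, 0.0415, 0.1151]
tcp_rot: [0.53, 3.088, -0.0]
ft_force: [-0.7, -1.6, 8.4]
width: -0.0001
```

Call:
apply_moves(commands=[1,0.5,0.25,0,0,0,0,1,0.5,0.25,0,0,0,0])

```text
t: 8.78
position: [0.5903, 0.0443, 0.1153]
tcp_rot: [0.53, 3.087, 0.001]
ft_force: [0.2, 0.8, 9.2]
width: -0.0
```

```bash
cat > m.py <<'E'
from h import *
import sys
for c in("scene","wrist"):
    p,d,X=cloud(c,c+sys.argv[1]); tips(c,["dish"]); cap(c,X,d)
s=env.sense();print(s["t"],s["position"],s["ft_force"])
E
python3 m.py 4
```

```text
scene dish [(0.58, array([0.585, 0.038, 0.098]))]
scene cap p 0.56 rim z 0.1131 enclosing 0.5909 0.0427 0.0342 lsq (array([0.58593569, 0.04331373]), np.float64(0.0323725812503438)) 31 floor 0.0961712492574746
wrist dish [(0.68, array([0.584, 0.043, 0.096]))]
wrist cap p 0.78 rim z 0.1108 enclosing 0.5842 0.0444 0.0369 lsq (array([0.58301519, 0.04482712]), np.float64(0.031336812653459785)) 10245 floor 0.09615432697805143
9.075 [0.59005981 0.04421532 0.11536205] [0.34066693 0.15743632 9.42590779]
```

About 58.8° now, roughly 3 mm short. I'll move a little further and then ease up.

Call:
apply_moves(commands=[1,0.22,0.12,0,0,0,0,1,0.22,0.12,0,0,0,0,1,0.22,0.12,0.3,0,0,0,1,0.22,0.12,0.6,0,0,0,1,0.22,0.12,0.6,0,0,0])

```text
t: 9.7
position: [0.5921, 0.0453, 0.1213]
tcp_rot: [0.53, 3.088, 0.001]
ft_force: [0.7, -0.4, 7.5]
width: 0.0003
```

```bash
python3 m.py 5
```

```text
scene dish [(0.6, array([0.585, 0.04 , 0.105]))]
scene cap p 0.83 rim z 0.1184 enclosing 0.5939 0.0457 0.0333 lsq (array([0.59129958, 0.04479116]), np.float64(0.029245680810651535)) 63 floor 0.10254305564884952
wrist dish [(0.55, array([0.586, 0.041, 0.098]))]
wrist cap p 0.66 rim z 0.1165 enclosing 0.5859 0.0454 0.0368 lsq (array([0.58493066, 0.04585264]), np.float64(0.03131077695584736)) 10168 floor 0.10190439706585636
10.0 [0.59209105 0.04524264 0.1210878 ] [1.50283309 0.19294807 7.53388682]
```

The floor has followed the tip up to 10 mm pressed, so the collar is entering the hole. Lifting straight up.

Call:
apply_moves(commands=[1,0,0,0.5,0,0,0,1,0,0,1,0,0,0,1,0,0,1.5,0,0,0,1,-0.2,0,3,0,0,0,1,-0.2,0,6,0,0,0])

```text
t: 10.62
position: [0.5854, 0.0459, 0.1769]
tcp_rot: [-0.531, -3.093, 0.0]
ft_force: [0.9, -0.2, 0.5]
width: -0.0001
```

Call:
apply_moves(commands=[1,0,0,4,0,0,0,1,-3,0,6,0,0,0,1,-6,0,6,0,0,0,1,-6,0,6,0,0,0])

```text
t: 11.12
position: [0.5254, 0.046, 0.238]
tcp_rot: [0.531, 3.096, 0.0]
ft_force: [0.9, -0.1, 0.0]
width: -0.0
```

```bash
python3 m.py 6; python3 -c "
from h import *
cams.capture('scene');tips('scene',['cheese1','spare1','salt_jar','bowl'])"
```

```text
scene dish [(0.85, array([0.582, 0.042, 0.114]))]
scene cap p 0.67 rim z 0.1277 enclosing 0.5869 0.0449 0.0364 lsq (array([0.58737039, 0.04521294]), np.float64(0.03202253705648119)) 122 floor 0.11146298759609563
wrist dish [(0.6, array([0.588, 0.046, 0.11 ]))]
wrist cap p 0.73 rim z 0.1265 enclosing 0.5855 0.0456 0.037 lsq (array([0.58495736, 0.0451426 ]), np.float64(0.03204563777476624)) 2507 floor 0.11186122827316311
11.425 [0.52719176 0.04564667 0.23722713] [-0.77353006 -0.54805169 -1.05765462]
scene cheese1 [(0.96, array([ 0.586, -0.088,  0.063])), (0.89, array([ 0.729, -0.088,  0.058])), (0.88, array([ 0.693, -0.028,  0.064])), (0.77, array([ 0.618, -0.155,  0.061]))]
scene spare1 [(0.8, array([0.478, 0.518, 0.002])), (0.77, array([0.409, 0.443, 0.003])), (0.75, array([0.396, 0.6  , 0.   ])), (0.61, array([ 0.617, -0.154,  0.062]))]
scene salt_jar [(0.81, array([ 0.433, -0.425,  0.002])), (0.24, array([0.41 , 0.443, 0.002]))]
scene bowl [(0.73, array([0.406, 0.444, 0.   ])), (0.58, array([ 0.629, -0.449, -0.002]))]
```

View pics/scene6.png

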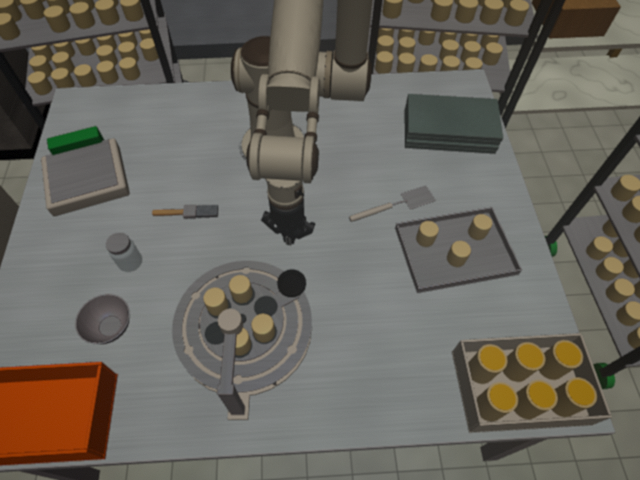

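The scene shows the cap at (292,283), fully up with its rim at 126.5 mm, and the four cheeses standing around (240,315). A cheese is under the doser and the robot is clear. Handing in.

```bash
python3 -c "
from bench import env
env.close_job()"
```

```text
the job is handed in; nothing more can be done
```

The carousel is turned one hole clockwise and locked, with a cheese under the salt doser, and the job is handed in. I pressed the plunger about 16 mm down with the shut fingertips in the dished cap. I carried it round the arc, eased up at the hole until the collar rose into it, and lifted clear at 11.1 s of the 35 s allowed.

Last checks before handing in:
- **Plunger:** fully up; the rim measured 126.5 mm and the recess floor 111.9 mm, against 126 and 112 mm nominal.
- **Table:** turned about 59.4° by the wrist camera, which is within the camera error of 60°.
- **Cheeses:** all four stand about 70 mm from the axis, at a height of about 61 mm.
- **Bystanders:** the jar and bowl are where they started, to within a few millimetres. The spares, brush and spatula look unmoved in the pictures, but I did not measure them at the start.
- **Robot:** clear of everything, with about zero force on the tool.

**Where the checks disagreed:** the cameras differed by a few millimetres on the cap position. The bowl detector's first answer in the last look was a false hit on a spare, and its second was the bowl itself. The hand-in gives no verdict, so I have no confirmation beyond these measurements.

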